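# Stand the polished candlesticks on the fan dryer and set its timer by clicks

## Task

Stand every fallen candlestick upright on the black drying plate. Only then turn the timer dial on the white box to as many clicks above its zero (red) mark as there are candlesticks, one click for each, and finally press the green start button. Let go of everything, and leave the jar, the yellow buffing wheel and the polishing bar where they are.

Things in the scene. Friction and masses are not known exactly. Their poses are not given: they have to be found in the camera images.
- plate: black ribbed drying plate fixed to the bench, 150 mm (its x) by 400 mm (its y), 12 mm thick; origin at the centre of its underside, z up
- control: white control box fixed to the bench, 130 mm (its x) by 220 mm (its y), 60 mm high; origin at the centre of its underside. On its top: the dial, its axis 45 mm to +y of the centre, and the green start button, 65 mm to -y
- dial_grip (a point): on the dial's axis, at the height to grip it (82 mm above the bench). The dial is a black skirt 60 mm across (top 67 mm above the bench) with a bar grip 54 long, 14 wide, 26 mm high (67 to 93 mm above the bench); the yellow end of the bar with the white line is the pointer, and this frame's x axis points along the bar to it (z up)
- dial (a joint): angle of the dial in rad, growing clockwise from above; 0 = pointer at the red mark, a hard stop. Spring detents (clicks) every 30 degrees (0.5236 rad), at the marks printed round it; ten clicks up is the other stop. About 0.07 N m takes it over a click, then it snaps into the next mark and stays. Starts 7 to 9 clicks up, left from the last job
- start (a joint): travel of the start button in m: 0 = up, 0.006 = fully down (5 N); it springs back when let go
- start_top (a point): centre of the top face of the green start button, 28 mm across
- c1_mid (a point): silver candlestick, 100 mm tall, 240 g: foot 62 x 62 x 8 mm, step 38 mm across up to 15 mm, round stem 20 mm across (plain from 30 to 78 mm above the underside), cup 44 mm across from 86 to 100 mm. Point: on the axis, 50 mm above the underside; z axis from foot to cup. Starts lying on foot edge and cup rim, cup 6 degrees low, turned roughly away from the robot. None if absent
- c2_mid (a point): silver candlestick, 100 mm tall, 240 g: foot 62 x 62 x 8 mm, step 38 mm across up to 15 mm, round stem 20 mm across (plain from 30 to 78 mm above the underside), cup 44 mm across from 86 to 100 mm. Point: on the axis, 50 mm above the underside; z axis from foot to cup. Starts lying on foot edge and cup rim, cup 6 degrees low, turned roughly away from the robot. None if absent
- c3_mid (a point): silver candlestick, 100 mm tall, 240 g: foot 62 x 62 x 8 mm, step 38 mm across up to 15 mm, round stem 20 mm across (plain from 30 to 78 mm above the underside), cup 44 mm across from 86 to 100 mm. Point: on the axis, 50 mm above the underside; z axis from foot to cup. Starts lying on foot edge and cup rim, cup 6 degrees low, turned roughly away from the robot. None if absent
- c4_mid (a point): silver candlestick, 100 mm tall, 240 g: foot 62 x 62 x 8 mm, step 38 mm across up to 15 mm, round stem 20 mm across (plain from 30 to 78 mm above the underside), cup 44 mm across from 86 to 100 mm. Point: on the axis, 50 mm above the underside; z axis from foot to cup. Starts lying on foot edge and cup rim, cup 6 degrees low, turned roughly away from the robot. None if absent
- paste: bystander: jar of polishing paste with red lid, 60 mm across, 75 mm tall; origin at the centre of its underside
- buff: bystander: yellow buffing wheel lying flat, 110 mm across, 22 mm thick; origin at the centre of its underside
- bar: bystander: brown bar of polishing compound, 50 x 110 x 35 mm; origin at the centre of its underside
Things that resemble listed ones, but are neither listed nor needed, are in the scene too. What is shaped like the part that bears c1_mid but orange or pink is not meant.

How it is judged (in metres and radians):
On the way, in this order (a step that is already met when the one before it is completed fails the run):
1. every candlestick present stands upright on the drying plate, let go (x of c1_mid in the frame of plate between -0.075 and 0.075 m and y of c1_mid in the frame of plate between -0.2 and 0.2 m and z of c1_mid in the frame of plate between 0.055 and 0.072 m and angle between each of c1_mid, c2_mid, c3_mid, c4_mid's own z axis and vertical below 0.1 rad and linear speed of each of c1, c2, c3, c4 below 0.03 m/s and contact force between each of c1, c2, c3, c4 and the fingers below 0.2 N and x of c2_mid in the frame of plate between -0.075 and 0.075 m and y of c2_mid in the frame of plate between -0.2 and 0.2 m and z of c2_mid in the frame of plate between 0.055 and 0.072 m and x of c3_mid in the frame of plate between -0.075 and 0.075 m and y of c3_mid in the frame of plate between -0.2 and 0.2 m and z of c3_mid in the frame of plate between 0.055 and 0.072 m and x of c4_mid in the frame of plate between -0.075 and 0.075 m and y of c4_mid in the frame of plate between -0.2 and 0.2 m and z of c4_mid in the frame of plate between 0.055 and 0.072 m), for 0.3 s.
2. the dial rests at as many clicks as there are candlesticks, let go (c1 is always there; the height test below -5 m stands for being absent) (((not (height (world z) of c2_mid below -5 m and height (world z) of plate above -5 m) and not (height (world z) of c3_mid below -5 m and height (world z) of plate above -5 m) and not (height (world z) of c4_mid below -5 m and height (world z) of plate above -5 m) and value of joint dial between 1.9444 and 2.2444 rad) or ((height (world z) of c2_mid below -5 m and height (world z) of plate above -5 m) and not (height (world z) of c3_mid below -5 m and height (world z) of plate above -5 m) and not (height (world z) of c4_mid below -5 m and height (world z) of plate above -5 m) and value of joint dial between 1.4208 and 1.7208 rad) or ((height (world z) of c3_mid below -5 m and height (world z) of plate above -5 m) and not (height (world z) of c2_mid below -5 m and height (world z) of plate above -5 m) and not (height (world z) of c4_mid below -5 m and height (world z) of plate above -5 m) and value of joint dial between 1.4208 and 1.7208 rad) or ((height (world z) of c4_mid below -5 m and height (world z) of plate above -5 m) and not (height (world z) of c2_mid below -5 m and height (world z) of plate above -5 m) and not (height (world z) of c3_mid below -5 m and height (world z) of plate above -5 m) and value of joint dial between 1.4208 and 1.7208 rad) or ((height (world z) of c3_mid below -5 m and height (world z) of plate above -5 m) and (height (world z) of c4_mid below -5 m and height (world z) of plate above -5 m) and value of joint dial between 0.897198 and 1.1972 rad) or ((height (world z) of c2_mid below -5 m and height (world z) of plate above -5 m) and (height (world z) of c4_mid below -5 m and height (world z) of plate above -5 m) and value of joint dial between 0.897198 and 1.1972 rad) or ((height (world z) of c2_mid below -5 m and height (world z) of plate above -5 m) and (height (world z) of c3_mid below -5 m and height (world z) of plate above -5 m) and value of joint dial between 0.897198 and 1.1972 rad)) and contact force between dial and the fingers below 0.2 N), for 0.3 s.
3. the start button is pressed down (value of joint start above 0.004 m), for 0.05 s.
At the end, for the whole second after the job is handed in: All candlesticks present stand upright (within 6 degrees) on the drying plate, their axes within its outline, at rest and let go; the dial stands at one click (30 degrees) per candlestick, within 8 degrees of that mark; the start button was pressed after that and is up again (all of step 1 and ((not (height (world z) of c2_mid below -5 m and height (world z) of plate above -5 m) and not (height (world z) of c3_mid below -5 m and height (world z) of plate above -5 m) and not (height (world z) of c4_mid below -5 m and height (world z) of plate above -5 m) and value of joint dial between 1.9444 and 2.2444 rad) or ((height (world z) of c2_mid below -5 m and height (world z) of plate above -5 m) and not (height (world z) of c3_mid below -5 m and height (world z) of plate above -5 m) and not (height (world z) of c4_mid below -5 m and height (world z) of plate above -5 m) and value of joint dial between 1.4208 and 1.7208 rad) or ((height (world z) of c3_mid below -5 m and height (world z) of plate above -5 m) and not (height (world z) of c2_mid below -5 m and height (world z) of plate above -5 m) and not (height (world z) of c4_mid below -5 m and height (world z) of plate above -5 m) and value of joint dial between 1.4208 and 1.7208 rad) or ((height (world z) of c4_mid below -5 m and height (world z) of plate above -5 m) and not (height (world z) of c2_mid below -5 m and height (world z) of plate above -5 m) and not (height (world z) of c3_mid below -5 m and height (world z) of plate above -5 m) and value of joint dial between 1.4208 and 1.7208 rad) or ((height (world z) of c3_mid below -5 m and height (world z) of plate above -5 m) and (height (world z) of c4_mid below -5 m and height (world z) of plate above -5 m) and value of joint dial between 0.897198 and 1.1972 rad) or ((height (world z) of c2_mid below -5 m and height (world z) of plate above -5 m) and (height (world z) of c4_mid below -5 m and height (world z) of plate above -5 m) and value of joint dial between 0.897198 and 1.1972 rad) or ((height (world z) of c2_mid below -5 m and height (world z) of plate above -5 m) and (height (world z) of c3_mid below -5 m and height (world z) of plate above -5 m) and value of joint dial between 0.897198 and 1.1972 rad)) and value of joint start below 0.002 m); the robot touches nothing.
It fails at once if a bystander (jar, buffing wheel or polishing bar) was moved by more than 40 mm (distance of any of paste, buff, bar from where it was at the start of the episode above 0.04 m).
Of c2, c3, c4 only 1 to 3 are there at a start; the rules pass over those that are not, and their reading is None.
At some moment in a run one of c1, c2, c3, c4 may be knocked a few centimetres aside while the robot is not near it.
Once in a run the grip may slacken for a moment while it holds something.
It also fails if it takes over 210 s, if anything falls off the work surface, if the arm or the gripper's body presses on something with over 40 N, if the wrist force passes 120 N, or if a joint passes its speed limit or range.

## Robot

A 6-joint arm with a two-finger parallel gripper is mounted at the origin on the work surface. World frame = base frame: x ahead of the robot, y to its left, z up, the work surface at z = 0. Lengths are in mm, angles in rad, forces in N, time in s.
With the tool pointing down it reaches from about 350 to 875 mm from the base axis. Payload 4.2 kg.
Tool frame: the origin (TCP) lies between the finger pads; the fingertips stand ctrl.finger_overhang ahead of it and the grasp point (between the pads) lies 8 mm behind it (ctrl.finger_overhang is the distance from the TCP to the fingertips, in mm); x points along the fingers, z is the direction in which the jaws open and shut, and the axes are right-handed (so a half turn about x gives the same grasp; the last joint's range is limited). The gripper opens to 87 mm and grips with 3 to 60 N. Pads are 19 mm wide; open, the fingers measure 117 mm over their backs; the gripper's body (75 mm by 190 mm) begins 51 mm behind the grasp point.
Start: joints at [1.441, 0.385, 0.008, 0, -1.194, -0.259], TCP at [236.891, 578.344, 197.65] pointing down, gripper open.
Joint ranges: [-3.14, 3.14], [-1.21, 2.06], [-1.07, 1.41], [-3.16, 2.05], [-2.99, -0.16], [-3.1, 3.1]. Speed limits (rad/s): [2.79, 2.79, 3.14, 3.14, 3.14, 3.14].

## Interface

Orientations are given as a unit quaternion [w, x, y, z].
In Python, from workcell import ctrl, eyes gives the robot as it stands.
- The arm moves only by the shell command python3 -m inch 'ROWS'. ROWS is a JSON object of lists of equal length, an entry for each row: "offset": the shift along the tool's x, y, z in cm, a list of three; "yaw": the turn about the tool's x in degrees; "jaw": the finger opening in cm, from 0 to 8.7. A call has exactly 8 rows; each row is the pose to reach, as a shift and turn from the pose commanded when the call began, along the tool's axes at that moment; what a row does not reach only later rows make up. A row lasts 1/12 s, in which the tool goes at most 41.7 mm and 7.16 degrees, less where a joint would pass 70% of its speed; a pose out of reach is approached as far as the arm can. A call with a gripper value outside its range is refused whole. The fingers move at their own pace and stop on an object; the grip force is fixed at half the most. Time passes only in rows, so rows that repeat a pose let the fingers close, or fill a call up. It gives the time, the measured TCP pose, the force and the opening at its end, in the units of the state.
- ctrl.state(): the state, without advancing time (a new reading comes with each control period).
- eyes.snapshot(name): name is "side" or "top"; returns the picture (420x560x3 uint8, red, green, blue); there is no depth.
- eyes.camera_params(name): a dict with "fx", "fy", "cx", "cy" (pixels), "D" ([k1, k2, p1, p2, k3] as OpenCV has them; the pictures are not rectified), "extrinsics" (4x4, takes a point from camera to world coordinates). Camera axes: x right, y down, z forward; pixel columns grow to the right and rows downward; lengths in mm; the calibration is good to about 2 mm. A picture is of the moment at which its call begins. camera_params takes no time and is no camera call.
- ctrl.hand_in(): hands the job in, once; it reports no verdict.
The state is a dict: "clock": time; "q": joint angles; "qd": joint speeds; "joint_torque": joint torques, N m; "tcp_pos": TCP position; "eef_rot": TCP orientation; "contact_force": force on the tool from outside, world axes, zero at the start; "torque": the same for the moment, N m; "opening": finger opening in mm.
Only numpy, scipy, OpenCV 4.12 (cv2) and the standard library are available. Lean on these libraries where they do the work, as an engineer would, in place of code of your own. Each camera call takes 0.05 s, during which the arm holds its last target. There are 200 camera calls.

## Working session

There is one attempt and no reset: what is moved stays moved. The work goes in short steps, Python scripts to look and compute and a shell command to move; the robot and the scene stay as the last step left them, time stands still between calls to the robot, and variables do not carry over. Pictures are saved under pics/ and viewed, about 12 in all and at most 16, crops included, and the job is handed in when it is done.

```bash
ls; mkdir -p pics; python3 - <<'E'
from workcell import ctrl, eyes
import cv2,numpy as np
s=ctrl.state();print(s['tcp_pos'],s['eef_rot'],s['opening'],ctrl.finger_overhang)
for n in('top','side'):
    im=eyes.snapshot(n);cv2.imwrite(f'pics/{n}0.png',im[:,:,::-1]);p=eyes.camera_params(n);print(n,p['fx'],p['fy'],p['cx'],p['cy'],p['D'],np.round(p['extrinsics'],3).tolist())
E
```

```text
pics
[236.63922938 577.76406663 196.55799254] [-0.39439627 -0.58658185 -0.39349269  0.58782381] 86.73098625517504 11.0
top 400.50896710731405 400.50896710731405 281.7102181549322 212.9290445701231 [-0.03042137  0.          0.          0.          0.        ] [[-0.005, -0.989, 0.148, 405.926], [-1.0, 0.005, 0.0, -14.366], [-0.001, -0.148, -0.989, 1016.255], [0.0, 0.0, 0.0, 1.0]]
side 442.02731742307566 442.02731742307566 278.76633461532475 210.08361474888864 [-0.01477193  0.          0.          0.          0.        ] [[0.691, -0.522, 0.5, -19.759], [-0.723, -0.496, 0.481, -588.424], [-0.003, -0.694, -0.72, 897.913], [0.0, 0.0, 0.0, 1.0]]
```

View pics/top0.png

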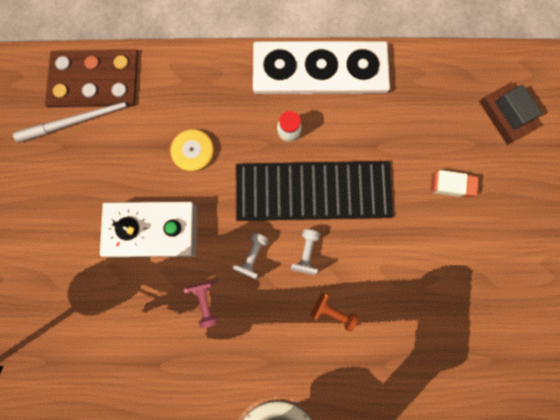

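View pics/side0.png

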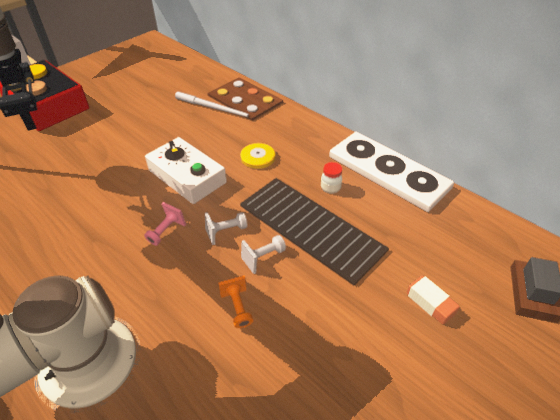

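Top view: two silver candlesticks lie at (252,255) and (308,250). The pink one (205,303) and the orange one (335,312) are decoys by colour. The plate is at (314,190), the box at (148,230), with the dial at (127,229) and the green button at (172,228). I'll confirm with an enlarged crop and measure.

```bash
cat > h.py <<'E'
from workcell import ctrl, eyes
import cv2,numpy as np
from scipy.spatial.transform import Rotation as R
def snap(n): return eyes.snapshot(n)
def ray(n,uv):
    p=eyes.camera_params(n);K=np.array([[p['fx'],0,p['cx']],[0,p['fy'],p['cy']],[0,0,1]])
    u=cv2.undistortPoints(np.array(uv,float).reshape(-1,1,2),K,np.array(p['D'])).reshape(-1,2)
    E=np.array(p['extrinsics']);return E[:3,3],np.c_[u,np.ones(len(u))]@E[:3,:3].T
def onz(n,uv,z):
    o,d=ray(n,uv);return o+d*((z-o[2])/d[:,2])[:,None]
def proj(n,P):
    p=eyes.camera_params(n);K=np.array([[p['fx'],0,p['cx']],[0,p['fy'],p['cy']],[0,0,1]]);W=np.linalg.inv(np.array(p['extrinsics']))
    return cv2.projectPoints(np.array(P,float).reshape(-1,1,3),cv2.Rodrigues(W[:3,:3])[0],W[:3,3],K,np.array(p['D']))[0].reshape(-1,2)
def blobs(mask,amin=60):
    c,_=cv2.findContours(mask.astype(np.uint8),cv2.RETR_EXTERNAL,cv2.CHAIN_APPROX_NONE)
    return [x for x in c if cv2.contourArea(x)>amin]
def hsv(im): return cv2.cvtColor(im,cv2.COLOR_RGB2HSV).astype(int)
def crop(im,x,y,w,h,k,f): cv2.imwrite(f,cv2.resize(im[y:y+h,x:x+w],None,fx=k,fy=k,interpolation=cv2.INTER_CUBIC)[:,:,::-1])
def tcp():
    s=ctrl.state();q=s['eef_rot'];return np.array(s['tcp_pos']),R.from_quat([q[1],q[2],q[3],q[0]]),s
E
python3 - <<'E'
from h import *
np.set_printoptions(precision=1,suppress=True)
a=snap('top');H=hsv(a)
m=(H[:,:,1]<70)&(H[:,:,2]>70); m[:225]=0;m[290:]=0;m[:,:225]=0;m[:,345:]=0
for c in blobs(m):
    r=cv2.minAreaRect(c);b=cv2.boxPoints(r);mo=cv2.moments(c)
    print('stick',r, onz('top',[r[0]],26)); print(b, onz('top',b,26)[:,:2].round(0).tolist())
m=(H[:,:,2]<70); m[:155]=0;m[225:]=0;m[:,:230]=0;m[:,400:]=0
c=max(blobs(m),key=cv2.contourArea);b=cv2.boxPoints(cv2.minAreaRect(c));print('plate',b.tolist(),onz('top',b,12)[:,:2].tolist())
m=(H[:,:,1]<60)&(H[:,:,2]>150); m[:190]=0;m[270:]=0;m[:,:90]=0;m[:,205:]=0
c=max(blobs(m),key=cv2.contourArea);b=cv2.boxPoints(cv2.minAreaRect(c));print('box',b.tolist(),onz('top',b,60)[:,:2].tolist())
t,r,s=tcp();print('tool axes',r.as_matrix())
A=cv2.resize(a[195:265,95:200],None,fx=7,fy=7,interpolation=cv2.INTER_CUBIC)
B=cv2.resize(a[225:285,228:333],None,fx=7,fy=7,interpolation=cv2.INTER_CUBIC)
cv2.imwrite('pics/c1.png',np.vstack([A,B])[:,:,::-1][:, :735][:910:1] if 0 else cv2.resize(np.vstack([A,B]),None,fx=.65,fy=.65)[:,:,::-1])
E
```

```text
stick ((252.2577362060547, 254.17010498046875), (25.58672332763672, 42.94914245605469), 23.962491989135742) [[452.2  59.   26. ]]
[[231.8 268.6]
 [249.3 229.4]
 [272.7 239.7]
 [255.2 279. ]] [[417.0, 109.0], [514.0, 67.0], [488.0, 9.0], [392.0, 51.0]]
stick ((304.9631042480469, 251.1645965576172), (26.23731803894043, 43.155677795410156), 3.1798300743103027) [[459.  -70.9  26. ]]
[[290.7 272. ]
 [293.1 228.9]
 [319.3 230.3]
 [316.9 273.4]] [[408.0, -35.0], [514.0, -42.0], [510.0, -107.0], [404.0, -99.0]]
plate [[235.7238311767578, 164.12269592285156], [391.1281433105469, 160.5086212158203], [392.44219970703125, 217.01295471191406], [237.03787231445312, 220.6270294189453]] [[684.8335058792547, 104.25651621326226], [692.7452529305469, -298.39861906125736], [544.8341575665214, -294.89595148712976], [537.5216866129304, 99.05373774432697]]
box [[100.0, 202.0], [192.0, 202.0], [192.0, 256.0], [100.0, 256.0]] [[578.5792596237258, 429.3778434321403], [577.3528124574625, 203.69312679765738], [446.7947171404403, 200.02607866394956], [447.34276132245236, 421.24268748400834]]
tool axes [[-0.   0.9 -0.4]
 [-0.  -0.4 -0.9]
 [-1.   0.   0. ]]
```

View pics/c1.png

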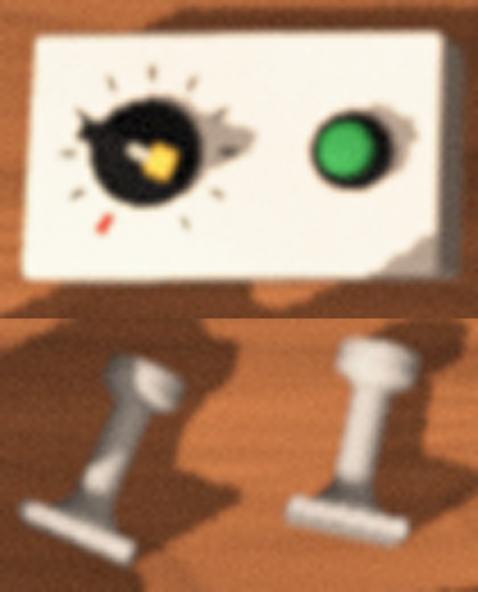

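The crop confirms the dial pointer (yellow end) at about 26° below screen-right and the red mark at about 121°, which makes it about 9 clicks. Both silver sticks lie cup away from the robot, with cups at about px (260,239) and (311,235) and feet at (245,272) and (304,270). Since the tool always points down, I'll pinch each cup across its sides, lift so the stick swings upright, and set it on the plate.

```bash
cat >> h.py <<'E'
def go(P,jaw=None):
    """offset (cm, tool axes) and yaw (deg) to TCP point P, with jaw line along world direction jaw"""
    t,r,s=tcp();M=r.as_matrix();o=r.inv().apply(np.array(P,float)-t)/10
    y=0
    if jaw is not None:
        j=M.T@np.array([jaw[0],jaw[1],0]);y=np.degrees(np.arctan2(-j[1],j[2]));y=(y+90)%180-90
    print('tcp',t.round(1),'offset',o.round(2),'yaw',round(y,1),'q6',round(s['q'][5],2))
E
python3 - <<'E'
from h import *
np.set_printoptions(precision=1,suppress=True)
for n,f,c in(('L',(245.1,271.9),(259.9,239.2)),('R',(304.3,269.5),(310.9,234.8))):
    F=onz('top',[f],30)[0];C=onz('top',[c],21)[0];d=(C-F)[:2];L=np.hypot(*d);d/=L
    print(n,F,C,'len',L,'(89 expected) dir',np.degrees(np.arctan2(d[1],d[0])),d); go([C[0],C[1],90],(-d[1],d[0]))
print('dial',onz('top',[(127.3,228.6)],67),'btn',onz('top',[(95+345/4.55,195+150/4.55)],66))
E
```

```text
L [409.   75.9  30. ] [489.5  40.6  21. ] len 87.90714343439707 (89 expected) dir -23.71945262573082 [ 0.9 -0.4]
tcp [236.7 577.9 196.8] offset [10.8 43.8 40.1] yaw 1.4 q6 -0.26
R [414.1 -68.5  30. ] [499.8 -86.5  21. ] len 87.5871673689182 (89 expected) dir -11.885183969691 [ 1.  -0.2]
tcp [236.7 577.9 196.8] offset [10.8 49.5 51.5] yaw -10.4 q6 -0.26
dial [[512.2 355.9  67. ]] btn [[513.5 251.4  66. ]]
```

```bash
python3 -m inch '{"offset":[[0,3.6,3.3],[0,7.3,6.6],[0,11,10],[0,14.6,13.3],[0,18.3,16.6],[0,22,20],[0,22,20],[0,22,20]],"yaw":[0,0,0,0,0,1.4,1.4,1.4],"jaw":[8.7,8.7,8.7,8.7,8.7,8.7,8.7,8.7]}'
python3 -m inch '{"offset":[[0,2.7,2.5],[0,5.4,5],[0,8,7.5],[0,10.9,10],[0,13.6,12.5],[0,16.3,15],[0,19,17.5],[0,21.8,20.1]],"yaw":[0,0,0,0,0,0,0,0],"jaw":[8.7,8.7,8.7,8.7,8.7,8.7,8.7,8.7]}'
python3 -c "
from h import *
go([489.5,40.6,60],(0.4023,0.9155))"
```

```text
clock: 0.82
tcp_pos: [365.3, 304.7, 197.6]
eef_rot: [-0.386, -0.592, -0.385, 0.594]
contact_force: [-0.6, -0.3, -0.3]
opening: 87.0
clock: 1.48
tcp_pos: [483.9, 36.7, 197.7]
eef_rot: [0.387, 0.592, 0.387, -0.592]
contact_force: [0.4, -0.0, 0.4]
opening: 87.4
tcp [483.9  36.7 197.7] offset [13.77  0.36 -0.58] yaw 0.1 q6 0.75
```

```bash
python3 -m inch '{"offset":[[3,0.4,-0.6],[6,0.4,-0.6],[9,0.4,-0.6],[12,0.4,-0.6],[13,0.4,-0.6],[13,0.4,-0.6],[13,0.4,-0.6],[13,0.4,-0.6]],"yaw":[0,0,0,0,0,0,0,0],"jaw":[7,7,7,7,7,7,7,7]}'
python3 -c "
from h import *
go([489.5,40.6,15],(0.4023,0.9155));a=snap('top');crop(a,200,200,140,100,5,'pics/l1.png')"
```

```text
clock: 2.15
tcp_pos: [490.8, 42.6, 68.7]
eef_rot: [0.387, 0.593, 0.387, -0.591]
contact_force: [0.2, 1.1, -0.2]
opening: 69.9
tcp [490.8  42.6  68.7] offset [ 5.37 -0.04  0.24] yaw 0.1 q6 0.74
```

View pics/l1.png

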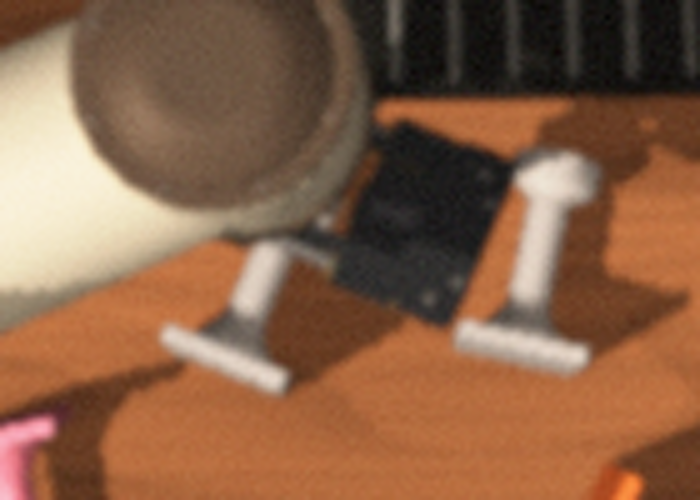

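The view shows the hand over the left stick's cup, foot at crop (225,360), with the body beside the right stick. When lowered the body stays at about z 74, above the 62 mm foot. Now I'll lower and close.

```bash
python3 -m inch '{"offset":[[1.8,0,0.2],[3.6,0,0.2],[5.2,0,0.2],[5.2,0,0.2],[5.2,0,0.2],[5.2,0,0.2],[5.2,0,0.2],[5.2,0,0.2]],"yaw":[0,0,0,0,0,0,0,0],"jaw":[7,7,7,7,6,5,4,3.5]}'
python3 -m inch '{"offset":[[0,0,0],[0,0,0],[0,0,0],[0,0,0],[0,0,0],[0,0,0],[0,0,0],[0,0,0]],"yaw":[0,0,0,0,0,0,0,0],"jaw":[3.5,3.5,3.5,3.5,3.5,3.5,3.5,3.5]}'
python3 -c "
from h import *
go([410,75.5,90],(0.4023,0.9155))"
```

```text
clock: 2.87
tcp_pos: [489.7, 40.7, 16.9]
eef_rot: [0.387, 0.593, 0.387, -0.591]
contact_force: [0.8, -0.0, 0.9]
opening: 51.0
clock: 3.53
tcp_pos: [488.8, 40.3, 15.6]
eef_rot: [-0.387, -0.592, -0.387, 0.592]
contact_force: [-0.1, -0.1, -0.4]
opening: 35.0
tcp [488.8  40.3  15.6] offset [-7.44 -8.63 -0.06] yaw 0.0 q6 0.74
```

```bash
python3 -c "
from h import *
a=snap('top');b=snap('side');A=cv2.resize(a[205:285,210:330],(600,400));B=cv2.resize(b[190:280,170:305],(600,400))
cv2.imwrite('pics/l2.png',cv2.resize(np.vstack([A,B]),(450,600))[:,:,::-1])"
```

```text
(no output)
```

View pics/l2.png

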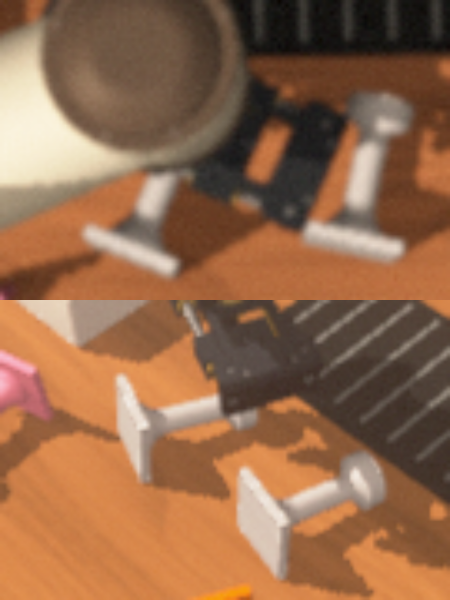

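```bash
python3 -c "
from h import *
t,r,s=tcp();M=r.as_matrix();np.set_printoptions(precision=0,suppress=True)
def loc(n,P):
    p=proj(n,P)
    return (p-[210,205])*450/120/1 if n=='top' else (p-[170,190])*[450/135,300/90]+[0,300]
for n in('top','side'):
    for nm,P in(('tip+',t+M@[11,0,17.5]),('tip-',t+M@[11,0,-17.5]),('grasp',t+M@[-8,0,0]),('bodyend',t+M@[-59,0,0])): print(n,nm,loc(n,P))
    for L in (0,50,93,100):
        F=np.array([405.3,77.5]);d=np.array([.9155,-.4023]);P=[*(F+d*L*np.cos(.105)),30.8-L*.1045];print(n,'axis',L,loc(n,P))
"
```

```text
top tip+ [[213. 142.]]
top tip- [[165. 121.]]
top grasp [[187. 129.]]
top bodyend [[183. 122.]]
top axis 0 [[129. 257.]]
top axis 50 [[161. 186.]]
top axis 93 [[188. 127.]]
top axis 100 [[192. 118.]]
side tip+ [[247. 434.]]
side tip- [[232. 404.]]
side grasp [[238. 403.]]
side bodyend [[234. 359.]]
side axis 0 [[127. 430.]]
side axis 50 [[188. 416.]]
side axis 93 [[239. 405.]]
side axis 100 [[247. 403.]]
```

```bash
python3 -m inch '{"offset":[[0,0,0],[0,0,0],[0,0,0],[0,0,0],[0,0,0],[0,0,0],[0,0,0],[0,0,0]],"yaw":[0,0,0,0,0,0,0,0],"jaw":[2.8,2.5,2.2,2,1.8,1.6,1.5,1.5]}'
python3 -c "
from h import *
b=snap('side');crop(b,195,170,90,100,6,'pics/l3.png')"
```

```text
clock: 4.3
tcp_pos: [489.9, 40.4, 17.3]
eef_rot: [0.388, 0.592, 0.387, -0.591]
contact_force: [-2.0, -0.4, 12.0]
opening: 15.3
```

View pics/l3.png

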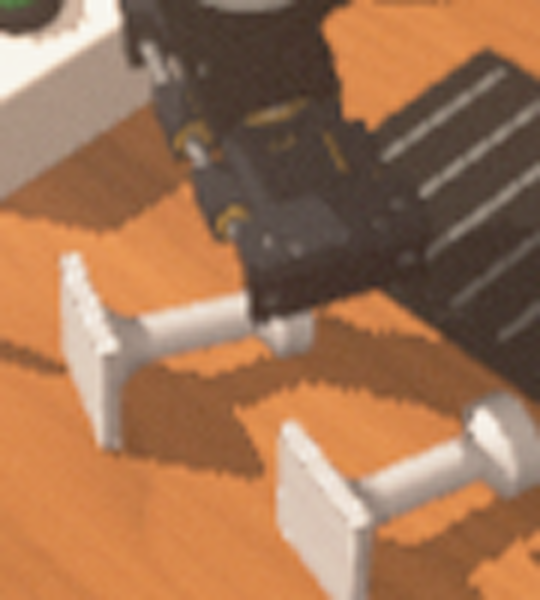

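```bash
python3 -m inch '{"offset":[[0,0,0],[0,0,0],[0,0,0],[0,0,0],[-3,0,0],[-6,0,0],[-9,0,0],[-10,0,0]],"yaw":[0,0,0,0,0,0,0,0],"jaw":[2.5,3.5,4.5,5.5,6.5,6.5,6.5,6.5]}'
python3 -c "
from h import *
b=snap('side')[:,:,:].copy();t,r,s=tcp();M=r.as_matrix();print(t,s['opening'],ctrl.finger_overhang)
h=s['opening']/2
for P,c in((t+M@[11,0,h],(255,0,0)),(t+M@[11,0,-h],(0,255,0)),(t+M@[-8,0,0],(0,0,255)),(t+M@[-59,0,0],(255,0,255))):
    p=proj('side',P)[0];print(p);b[int(round(p[1])),int(round(p[0]))]=c
crop(b,185,150,120,120,5,'pics/l4.png')
np.set_printoptions(precision=1,suppress=True);print(M)"
```

```text
clock: 5.02
tcp_pos: [490.9, 40.8, 119.5]
eef_rot: [0.388, 0.594, 0.386, -0.59]
contact_force: [1.3, 0.9, 0.2]
opening: 60.1
[491.22205536  40.96329236 119.82057077] 61.81321683992393 11.0
[243.81569743 205.71379701]
[235.83847633 189.9642111 ]
[239.22525138 192.34927779]
[237.73183072 177.30858722]
[[ 0.   0.9 -0.4]
 [ 0.  -0.4 -0.9]
 [-1.   0.  -0. ]]
```

View pics/l4.png

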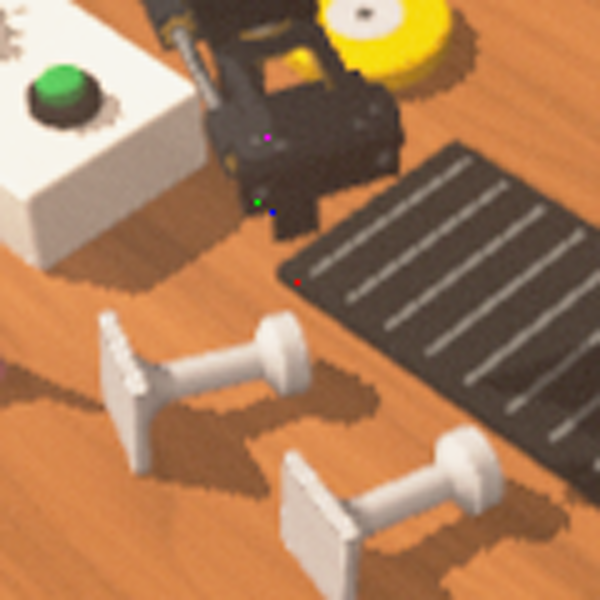

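```bash
python3 -c "
from h import *
np.set_printoptions(precision=1,suppress=True)
t,r,s=tcp();M=r.as_matrix();print(s['q'])
t1=np.array([490.8,42.6,68.7])
for h in(-59,-80,-100): print(h,'top l1',((proj('top',[t1+M@[h,y,95] for y in(-37,37)])-200)*5).tolist(),'side l4',((proj('side',[t+M@[h,y,95] for y in(-37,37)])-[185,150])*5).tolist())
# triangulate end-face midpoint from TCP-relative rays
o1,d1=ray('top',[(296,249)]);o2,d2=ray('side',[(185+320/5,150+183/5)])
o1=o1-t1;o2=o2-t;A=np.c_[d1[0],-d2[0]];k=np.linalg.lstsq(A,o2-o1,rcond=None)[0]
p,q=o1+k[0]*d1[0],o2+k[1]*d2[0];print('rel',p,q,'tool',M.T@p,M.T@q)
"
cat > /dev/null <<'E'
E
python3 -c "
import sys;sys.path.insert(0,'.')
from h import *
a=snap('top');cv2.imwrite('pics/t5.png',cv2.resize(a[150:300,170:370],(800,600),interpolation=cv2.INTER_CUBIC)[:,:,::-1])"
```

```text
[ 0.4  0.2 -0.4  0.  -0.9  0.7]
-59 top l1 [[445.38118884470435, 336.26523149120885], [510.9556632815247, 182.3002531456467]] side l4 [[254.7105783231045, 287.41116803687976], [405.97307804621494, 242.4285830010102]]
-80 top l1 [[446.32700186943964, 335.9320304786999], [513.4581855805277, 178.2893480434248]] side l4 [[251.1144704367078, 254.93175819420046], [404.7248209804337, 209.88955934291482]]
-100 top l1 [[447.27126978729245, 335.5993694532043], [515.9552936990804, 174.28702518646048]] side l4 [[247.58677180252448, 223.0581404061128], [403.5009481957198, 177.9763251766427]]
rel [-35.3 -86.2 108. ] [-38.7 -83.7 107.7] tool [-108.4    2.9   92.6] [-108.1   -1.3   91.6]
```

View pics/t5.png

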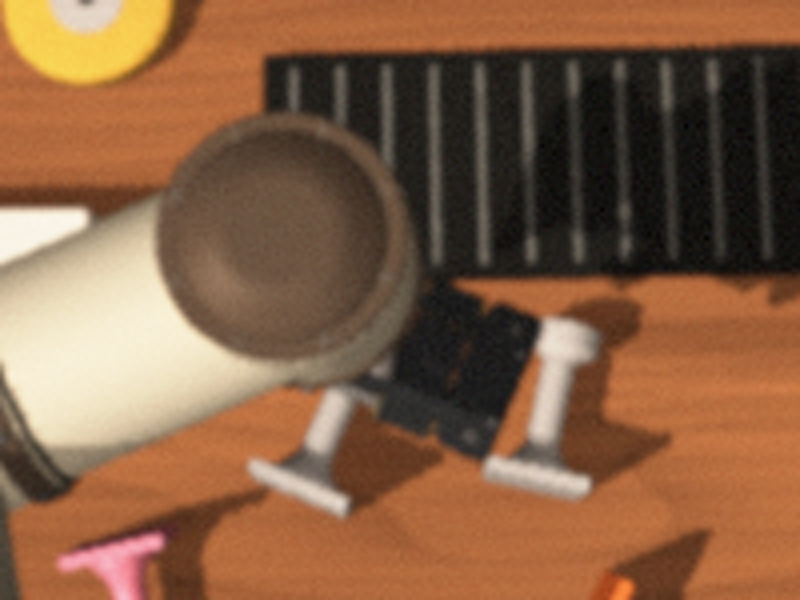

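The top view shows the left stick unmoved. Comparing the pictures and the contact with the reported TCP, the real fingertips sit about 33 mm higher than the report says: no contact at 35 mm opening, and a push on the cup's top at 15 mm. Horizontally it agrees. So I'll go deeper and watch the force.

```bash
python3 -m inch '{"offset":[[3,0,0],[6,0,0],[9,0,0],[11,0,0],[12,0,0],[12.5,0,0],[13,0,0],[13,0,0]],"yaw":[0,0,0,0,0,0,0,0],"jaw":[6.5,6.5,6.5,6.5,6.5,6.5,6.5,6.5]}'
python3 -m inch '{"offset":[[0,0,0],[0,0,0],[0,0,0],[0,0,0],[0,0,0],[0,0,0],[0,0,0],[0,0,0]],"yaw":[0,0,0,0,0,0,0,0],"jaw":[6,5.5,5,4.5,4,3.5,3.5,3.5]}'
```

```text
clock: 5.78
tcp_pos: [487.9, 39.9, -15.6]
eef_rot: [-0.386, -0.591, -0.387, 0.593]
contact_force: [0.0, -0.5, -0.5]
opening: 64.5
clock: 6.45
tcp_pos: [489.3, 40.5, -14.0]
eef_rot: [0.387, 0.592, 0.387, -0.592]
contact_force: [0.6, 0.2, 2.6]
opening: 43.0
```

```bash
python3 -m inch '{"offset":[[-0.7,-0.1,0],[-1.6,-0.5,0],[-2.8,-1.1,0],[-3.9,-1.8,0],[-4.9,-2.6,0],[-5.7,-3.6,0],[-6.4,-4.7,0],[-6.9,-5.8,0]],"yaw":[0,0,0,0,0,0,0,0],"jaw":[3.5,3.5,3.5,3.5,3.5,3.5,3.5,3.5]}'
python3 -m inch '{"offset":[[-0.4,-1.0,0],[-0.7,-2.2,0],[-0.9,-3.4,0],[-0.9,-4.6,0],[-0.8,-5.6,0],[-0.6,-6.4,0],[-0.6,-6.8,0],[-0.6,-6.8,0]],"yaw":[0,0,0,0,0,0,0,0],"jaw":[3.5,3.5,3.5,3.5,3.5,3.5,3.5,3.5]}'
python3 -c "
from h import *
b=snap('side');crop(b,150,130,160,140,5,'pics/l6.png')"
```

```text
clock: 7.12
tcp_pos: [434.8, 63.7, 55.6]
eef_rot: [0.387, 0.592, 0.387, -0.592]
contact_force: [0.1, -0.2, -2.8]
opening: 43.1
clock: 7.78
tcp_pos: [372.5, 90.9, 60.4]
eef_rot: [-0.387, -0.591, -0.387, 0.592]
contact_force: [0.1, -0.5, -2.2]
opening: 43.2
```

View pics/l6.png

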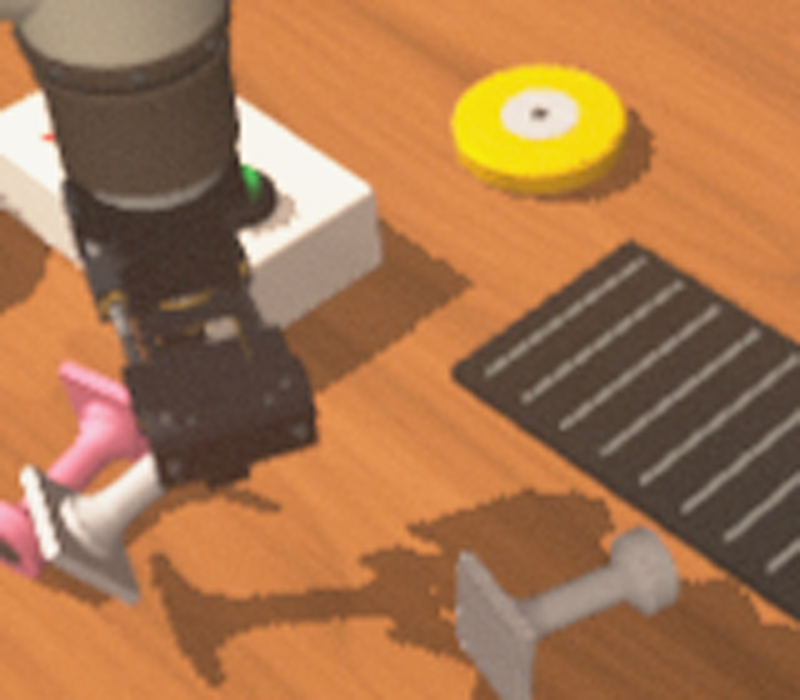

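The stick is in the grip and about 35° cup-up, hanging (2.3 N is its weight), with pad friction stopping the swing. I'll move clear of the pink decoy and ease the jaw target so it swings down, with the foot just above the bench.

```bash
python3 -m inch '{"offset":[[-0.6,1.5,0],[-0.6,3,0],[-0.6,4.5,0],[-0.6,6,0],[-0.6,7,0],[-0.6,7,0],[-0.6,7,0],[-0.6,7,0]],"yaw":[0,0,0,0,0,0,0,0],"jaw":[3.5,3.5,3.5,3.5,3.5,3.8,4.0,4.1]}'
python3 -m inch '{"offset":[[0,0,0],[0,0,0],[0,0,0],[0,0,0],[0,0,0],[0,0,0],[0,0,0],[0,0,0]],"yaw":[0,0,0,0,0,0,0,0],"jaw":[4.2,4.2,4.25,4.25,4.3,4.3,4.2,3.5]}'
python3 -c "
from h import *
b=snap('side');crop(b,170,130,160,140,4,'pics/l7.png')"
```

```text
clock: 8.5
tcp_pos: [436.8, 62.5, 66.3]
eef_rot: [-0.387, -0.592, -0.387, 0.592]
contact_force: [-0.5, -0.6, -1.9]
opening: 43.1
clock: 9.17
tcp_pos: [437.7, 62.8, 66.7]
eef_rot: [0.387, 0.592, 0.387, -0.592]
contact_force: [0.2, -0.1, -1.8]
opening: 43.3
```

View pics/l7.png

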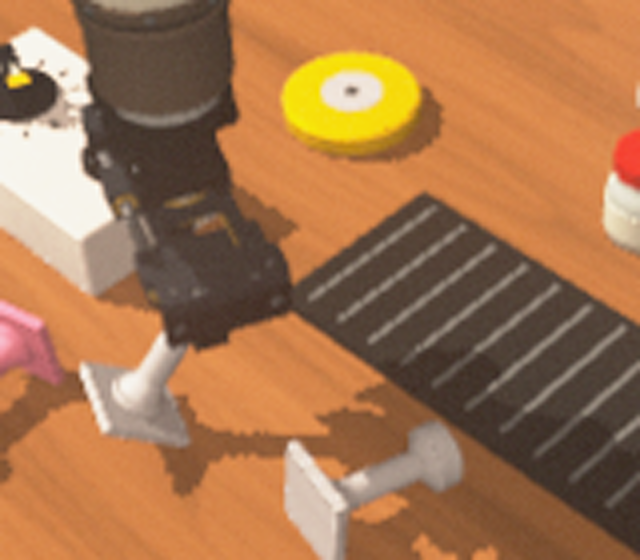

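```bash
python3 -m inch '{"offset":[[0,0,0],[0,0,0],[0,0,0],[0,0,0],[0,0,0],[0,0,0],[0,0,0],[0,0,0]],"yaw":[0,0,0,0,0,0,0,0],"jaw":[4.2,4.3,4.34,4.34,4.34,4.34,4.2,3.5]}'
python3 -c "
from h import *
np.set_printoptions(precision=1,suppress=True)
t,r,s=tcp();M=r.as_matrix();d=M[:,1]
for th in (40,55,65,75,85,90):
    a=np.radians(th);C=t+[0,0,35];print(th,proj('side',[C-89*(np.cos(a)*d+np.array([0,0,np.sin(a)]))]))
b=snap('side');H=hsv(b);m=(H[:,:,1]<75)&(H[:,:,2]>95);m[:200]=0;m[265:]=0;m[:,:180]=0;m[:,240:]=0
for c in blobs(m,20): print(cv2.boundingRect(c),cv2.minAreaRect(c))
cv2.imwrite('pics/l8.png',cv2.resize(b[190:260,180:260],None,fx=4,fy=4)[:,:,::-1])
"
```

```text
clock: 9.88
tcp_pos: [437.5, 62.8, 66.6]
eef_rot: [-0.387, -0.592, -0.387, 0.592]
contact_force: [1.0, 0.0, -3.6]
opening: 43.2
40 [[195.3 229.3]]
55 [[202.5 231.3]]
65 [[207.8 231.8]]
75 [[213.4 231.5]]
85 [[219.  230.5]]
90 [[221.8 229.7]]
(208, 216, 28, 25) ((220.75003051757812, 227.25003051757812), (23.71708106994629, 24.033308029174805), 71.56504821777344)
```

Foot centre is at side px 222, which matches 90°: the stick hangs upright. Raise it and carry it over the plate.

```bash
python3 -m inch '{"offset":[[-1,0,0],[-3,0,0],[-5,0,0],[-6,0,0],[-6,0,0],[-6,0,0],[-6,0,0],[-6,0,0]],"yaw":[0,0,0,0,0,0,0,0],"jaw":[3.5,3.5,3.5,3.5,3.5,3.5,3.5,3.5]}'
python3 -c "
from h import *
go([612,-20,120])"
```

```text
clock: 10.6
tcp_pos: [436.7, 62.4, 125.5]
eef_rot: [-0.387, -0.591, -0.387, 0.593]
contact_force: [0.3, 0.0, -2.6]
opening: 43.1
tcp [436.7  62.4 125.5] offset [ 0.52 19.37  0.5 ] yaw 0 q6 0.65
```

```bash
python3 -m inch '{"offset":[[0,1,0],[0,3,0.1],[0,6,0.2],[0,9,0.3],[0,12,0.4],[0,15,0.5],[0,17.5,0.5],[0,19.4,0.5]],"yaw":[0,0,0,0,0,0,0,0],"jaw":[3.5,3.5,3.5,3.5,3.5,3.5,3.5,3.5]}'
python3 -m inch '{"offset":[[0,0,0],[0.5,0,0],[1.3,0,0],[2.1,0,0],[2.9,0,0],[3.5,0,0],[4,0,0],[4,0,0]],"yaw":[0,0,0,0,0,0,0,0],"jaw":[3.5,3.5,3.5,3.5,3.5,3.5,3.5,3.5]}'
python3 -c "
from h import *
go([612,-20,120]);b=snap('side');t=tcp()[0]
print(proj('side',[[t[0],t[1],14]]))
crop(b,200,110,140,120,5,'pics/l9.png')"
```

```text
clock: 11.27
tcp_pos: [615.5, -21.4, 125.0]
eef_rot: [-0.386, -0.592, -0.386, 0.593]
contact_force: [-1.1, 1.0, -2.5]
opening: 43.1
clock: 11.93
tcp_pos: [612.1, -19.5, 85.2]
eef_rot: [-0.386, -0.591, -0.387, 0.593]
contact_force: [-0.3, 0.0, -2.1]
opening: 43.1
tcp [612.1 -19.5  85.2] offset [-3.48 -0.    0.05] yaw 0 q6 0.93
[[289.04087812 210.41286184]]
```

View pics/l9.png

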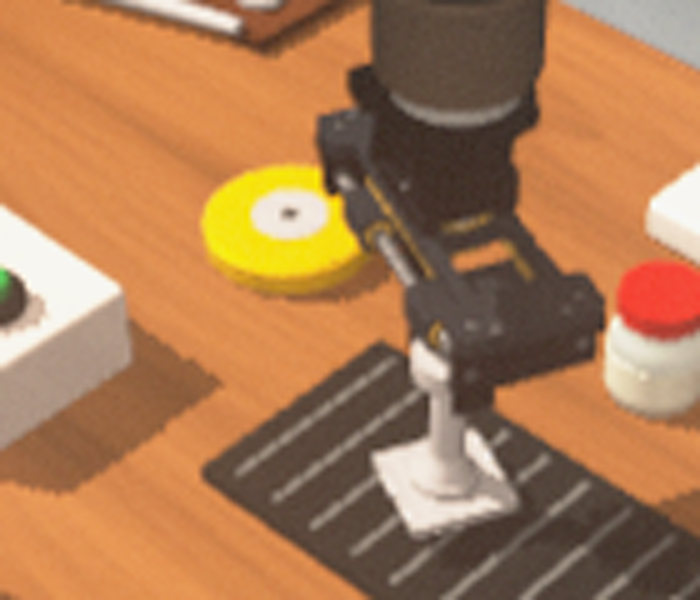

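Standing nearly vertical in the grip, foot over the plate at crop (445,485). I'll lower it to contact.

```bash
python3 -m inch '{"offset":[[0.3,0,0],[0.6,0,0],[0.9,0,0],[1.1,0,0],[1.2,0,0],[1.3,0,0],[1.4,0,0],[1.4,0,0]],"yaw":[0,0,0,0,0,0,0,0],"jaw":[3.5,3.5,3.5,3.5,3.5,3.5,3.5,3.5]}'
```

```text
clock: 12.65
tcp_pos: [613.2, -19.7, 72.5]
eef_rot: [-0.387, -0.592, -0.387, 0.592]
contact_force: [0.9, 0.4, -2.4]
opening: 43.3
```

```bash
python3 -m inch '{"offset":[[0.1,0,0],[0.2,0,0],[0.3,0,0],[0.3,0,0],[0.3,0,0],[0.3,0,0],[0.3,0,0],[0.3,0,0]],"yaw":[0,0,0,0,0,0,0,0],"jaw":[3.5,3.5,3.5,3.5,3.5,3.5,3.5,3.5]}'; python3 -m inch '{"offset":[[0.1,0,0],[0.2,0,0],[0.3,0,0],[0.3,0,0],[0.3,0,0],[0.3,0,0],[0.3,0,0],[0.3,0,0]],"yaw":[0,0,0,0,0,0,0,0],"jaw":[3.5,3.5,3.5,3.5,3.5,3.5,3.5,3.5]}'
```

```text
clock: 13.32
tcp_pos: [613.8, -19.7, 71.3]
eef_rot: [0.387, 0.592, 0.387, -0.591]
contact_force: [-2.5, 1.4, 5.0]
opening: 43.0
clock: 13.98
tcp_pos: [614.6, -20.0, 71.4]
eef_rot: [0.388, 0.593, 0.386, -0.591]
contact_force: [-6.2, 0.6, 16.7]
opening: 42.8
```

```bash
python3 -m inch '{"offset":[[-0.2,0,0],[-0.3,0,0],[-0.3,0,0],[-0.3,0,0],[-0.3,0,0],[-0.3,0,0],[-0.3,0,0],[-0.3,0,0]],"yaw":[0,0,0,0,0,0,0,0],"jaw":[3.5,3.8,4.1,4.3,4.5,4.8,5.5,6.5]}'; python3 -m inch '{"offset":[[0,0,0],[-1,0,0],[-3,0,0],[-6,0,0],[-9,0,0],[-12,0,0],[-13,0,0],[-13,0,0]],"yaw":[0,0,0,0,0,0,0,0],"jaw":[7.5,8,8,8,8,8,8,8]}'
python3 -c "
from h import *
np.set_printoptions(precision=1,suppress=True)
b=snap('side');H=hsv(b);m=(H[:,:,1]<60)&(H[:,:,2]>105);m[:170]=0;m[225:]=0;m[:,:265]=0;m[:,310:]=0
for c in blobs(m,20): print(cv2.boundingRect(c))
print(proj('side',[[614,-20,12],[614,-20,62],[614,-20,112]]))
# right stick
d=np.array([np.cos(np.radians(-11.9)),np.sin(np.radians(-11.9))]);go([499.8,-86.5,20],(-d[1],d[0]))
crop(b,200,130,140,120,4,'pics/l10.png')"
```

```text
clock: 14.65
tcp_pos: [613.2, -19.7, 69.0]
eef_rot: [-0.387, -0.592, -0.387, 0.592]
contact_force: [-0.2, 0.2, -0.0]
opening: 54.4
clock: 15.32
tcp_pos: [615.4, -19.6, 204.2]
eef_rot: [0.388, 0.595, 0.386, -0.589]
contact_force: [0.3, 0.1, 0.9]
opening: 79.9
(265, 179, 45, 46)
[[289.5 210.7]
 [289.7 197.9]
 [290.  184.3]]
tcp [613.9 -19.5 201.4] offset [18.1 -7.8 10.8] yaw -11.8 q6 0.93
```

View pics/l10.png

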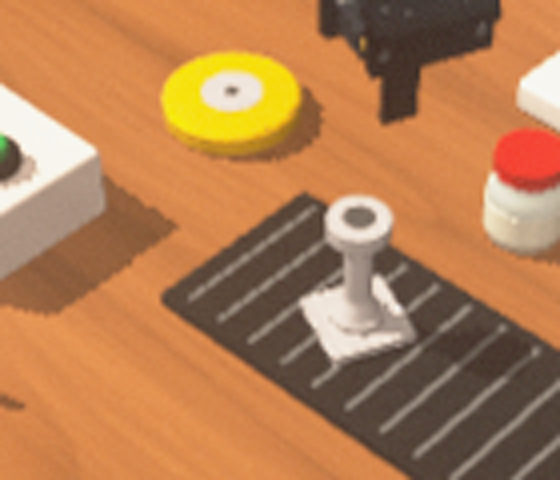

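The first stick stands on the plate, let go, at crop (358,280). Check the second stick is unmoved, then go.

```bash
python3 -c "
from h import *
a=snap('top');H=hsv(a);m=(H[:,:,1]<70)&(H[:,:,2]>70); m[:225]=0;m[290:]=0;m[:,:225]=0;m[:,345:]=0
for c in blobs(m): print(cv2.minAreaRect(c),cv2.boundingRect(c))
b=snap('side');H=hsv(b);m=(H[:,:,1]<60)&(H[:,:,2]>105);m[:225]=0;m[280:]=0;m[:,:225]=0;m[:,300:]=0
for c in blobs(m): print('side',cv2.minAreaRect(c),cv2.boundingRect(c))
m[:]=0"
python3 -m inch '{"offset":[[0,-2,2.7],[0,-4,5.4],[0,-6,8.1],[0,-7.8,10.8],[0,-7.8,10.8],[0,-7.8,10.8],[0,-7.8,10.8],[0,-7.8,10.8]],"yaw":[-4,-8,-11.8,-11.8,-11.8,-11.8,-11.8,-11.8],"jaw":[7,7,7,7,7,7,7,7]}'
python3 -c "
from h import *
d=np.array([np.cos(np.radians(-11.9)),np.sin(np.radians(-11.9))]);go([499.8,-86.5,-14],(-d[1],d[0]))"
```

```text
((322.1082763671875, 265.8814392089844), (26.906673431396484, 42.74607849121094), 23.96249008178711) (302, 245, 34, 45)
side ((262.0419616699219, 266.05291748046875), (25.234027862548828, 44.22709274291992), 88.45184326171875) (240, 253, 45, 27)
clock: 16.13
tcp_pos: [499.0, -86.9, 198.9]
eef_rot: [-0.445, -0.549, -0.446, 0.549]
contact_force: [0.8, 0.5, 0.7]
opening: 70.0
tcp [499.  -86.9 198.9] offset [21.29  0.09 -0.07] yaw 0.0 q6 1.22
```

It was knocked aside: top px now (322,266), was (305,251). I'll back off and look again.

```bash
python3 -m inch '{"offset":[[0,2,-2.7],[0,4,-5.4],[0,6,-8.1],[0,8,-10.8],[0,8,-11],[0,8,-11],[0,8,-11],[0,8,-11]],"yaw":[0,0,0,0,0,0,0,0],"jaw":[7,7,7,7,7,7,7,7]}'
python3 -c "
from h import *
a=snap('top');crop(a,285,230,80,65,9,'pics/r1.png');H=hsv(a);m=(H[:,:,1]<70)&(H[:,:,2]>70); m[:225]=0;m[290:]=0;m[:,:225]=0;m[:,365:]=0
for c in blobs(m): print(cv2.minAreaRect(c),cv2.boundingRect(c))"
```

```text
clock: 16.8
tcp_pos: [598.9, 3.6, 199.2]
eef_rot: [-0.445, -0.549, -0.446, 0.549]
contact_force: [0.2, -0.4, 0.0]
opening: 70.0
((322.3584899902344, 265.97314453125), (26.88956642150879, 42.813777923583984), 24.775142669677734) (302, 245, 34, 45)
```

View pics/r1.png

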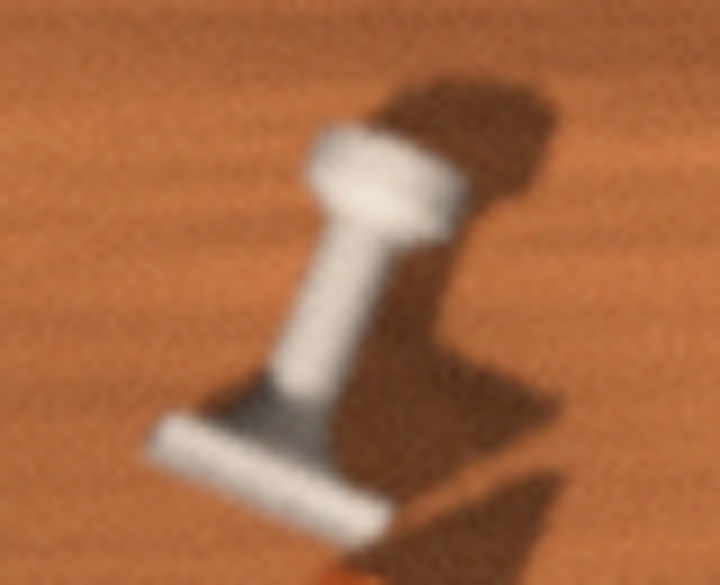

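The second stick now has its cup at px (328.0,250.8) and foot at (315.2,283.3). The orange decoy is just behind the foot, so I'll lift straight up this time.

```bash
python3 -c "
from h import *
F=onz('top',[(315.2,283.3)],30)[0];C=onz('top',[(328,250.8)],21)[0];d=(C-F)[:2];L=np.hypot(*d);d/=L
print(F,C,L,np.degrees(np.arctan2(d[1],d[0])),d);go([C[0],C[1],-14],(-d[1],d[0]))"
```

```text
[380.75409005 -94.56846087  30.        ] [ 459.82821349 -128.3477377    21.        ] 85.98695564672339 -23.131445097924296 [ 0.91960604 -0.39284187]
tcp [598.8   3.4 199.6] offset [ 21.37 -10.87  15.75] yaw 11.2 q6 1.09
```

```bash
python3 -m inch '{"offset":[[0,-2,2.7],[0,-4,5.4],[0,-6,8.1],[0,-8,11],[0,-9.5,13.5],[0,-10.8,15.7],[0,-10.8,15.7],[0,-10.8,15.7]],"yaw":[4,8,11.2,11.2,11.2,11.2,11.2,11.2],"jaw":[7,7,7,7,7,7,7,7]}'
python3 -c "
from h import *
a=np.radians(-23.1);go([460.3,-128.5,-14],(-np.sin(a),np.cos(a)))"
```

```text
clock: 17.52
tcp_pos: [460.2, -128.8, 200.5]
eef_rot: [0.389, 0.591, 0.389, -0.59]
contact_force: [-0.6, -0.3, -0.3]
opening: 69.9
tcp [ 460.2 -128.8  200.5] offset [ 2.145e+01 -4.000e-02 -1.000e-02] yaw -0.1 q6 1.1
```

```bash
python3 -m inch '{"offset":[[3,0,0],[6,0,0],[9,0,0],[12,0,0],[15,0,0],[17,0,0],[19,0,0],[20,0,0]],"yaw":[0,0,0,0,0,0,0,0],"jaw":[6.5,6.5,6.5,6.5,6.5,6.5,6.5,6.5]}'; python3 -m inch '{"offset":[[0.7,0,0],[1.3,0,0],[1.3,0,0],[1.3,0,0],[1.3,0,0],[1.3,0,0],[1.3,0,0],[1.3,0,0]],"yaw":[0,0,0,0,0,0,0,0],"jaw":[6.5,6.5,6.5,6,5.5,5,4.5,4]}'; python3 -m inch '{"offset":[[0,0,0],[0,0,0],[0,0,0],[0,0,0],[0,0,0],[0,0,0],[0,0,0],[0,0,0]],"yaw":[0,0,0,0,0,0,0,0],"jaw":[3.5,3.5,3.5,3.5,3.5,3.5,3.5,3.5]}'
```

```text
clock: 18.18
tcp_pos: [460.5, -127.1, -2.7]
eef_rot: [-0.389, -0.589, -0.391, 0.591]
contact_force: [-0.8, -0.3, -0.2]
opening: 65.3
clock: 18.85
tcp_pos: [461.7, -127.5, -12.8]
eef_rot: [0.39, 0.59, 0.39, -0.59]
contact_force: [0.4, -0.2, -0.7]
opening: 44.9
clock: 19.52
tcp_pos: [461.7, -127.5, -13.1]
eef_rot: [0.39, 0.59, 0.39, -0.59]
contact_force: [-1.0, 0.4, 4.8]
opening: 43.0
```

```bash
python3 -m inch '{"offset":[[-1,0,0],[-2,0,0],[-3.2,0,0],[-4.4,0,0],[-5.6,0,0],[-6.8,0,0],[-7.8,0,0],[-8.2,0,0]],"yaw":[0,0,0,0,0,0,0,0],"jaw":[3.5,3.5,3.5,3.5,3.5,3.5,3.5,3.5]}'; python3 -m inch '{"offset":[[0,0,0],[0,0,0],[0,0,0],[0,0,0],[0,0,0],[0,0,0],[0,0,0],[0,0,0]],"yaw":[0,0,0,0,0,0,0,0],"jaw":[4,4.2,4.25,4.3,4.3,4.3,4.2,3.5]}'
cat > ang.py <<'E'
from h import *
np.set_printoptions(precision=1,suppress=True)
t,r,s=tcp();M=r.as_matrix();d=M[:,1]
for th in (0,30,45,60,75,90,100):
    a=np.radians(th);C=t+[0,0,35];print(th,proj('side',[C-89*(np.cos(a)*d+np.array([0,0,np.sin(a)]))])[0])
p=proj('side',[t+[0,0,0]])[0].astype(int)
b=snap('side');H=hsv(b);m=(H[:,:,1]<75)&(H[:,:,2]>95);k=np.zeros_like(m);k[p[1]-30:p[1]+55,p[0]-50:p[0]+30]=1
for c in blobs(m&k,20): print(cv2.boundingRect(c),np.array(cv2.minAreaRect(c)[0]))
E
python3 ang.py
```

```text
clock: 20.18
tcp_pos: [461.2, -127.5, 69.0]
eef_rot: [0.39, 0.59, 0.39, -0.59]
contact_force: [1.0, 0.6, -3.4]
opening: 43.2
clock: 20.85
tcp_pos: [461.3, -127.5, 68.5]
eef_rot: [-0.39, -0.59, -0.39, 0.59]
contact_force: [-0.4, -0.4, -3.7]
opening: 42.7
0 [243.7 252.4]
30 [249.6 262.6]
45 [255.5 265.4]
60 [262.8 266.5]
75 [270.9 265.9]
90 [279.5 263.6]
100 [285.2 261.3]
(252, 239, 31, 38) [266.1 258.3]
(264, 219, 9, 11) [268.3 223.5]
```

```bash
python3 -m inch '{"offset":[[0,0,0],[0,0,0],[0,0,0],[0,0,0],[0,0,0],[0,0,0],[0,0,0],[0,0,0]],"yaw":[0,0,0,0,0,0,0,0],"jaw":[4.2,4.3,4.34,4.34,4.34,4.34,4.2,3.5]}'
python3 ang.py|tail -3
```

```text
clock: 21.57
tcp_pos: [461.3, -127.5, 68.6]
eef_rot: [-0.39, -0.59, -0.39, 0.59]
contact_force: [-0.0, -1.5, -3.1]
opening: 43.1
100 [285.2 261.3]
(260, 239, 32, 38) [273.3 259.1]
(264, 219, 9, 11) [268.3 223.5]
```

```bash
python3 -m inch '{"offset":[[0,0,0],[0,0,0],[0,0,0],[0,0,0],[0,0,0],[0,0,0],[0,0,0],[0,0,0]],"yaw":[0,0,0,0,0,0,0,0],"jaw":[4.2,4.3,4.35,4.35,4.35,4.35,4.2,3.5]}'
python3 ang.py|tail -3; python3 -m inch '{"offset":[[-1,0,0],[-3,0,0],[-5,0,0],[-6,0,0],[-6,0,0],[-6,0,0],[-6,0,0],[-6,0,0]],"yaw":[0,0,0,0,0,0,0,0],"jaw":[3.5,3.5,3.5,3.5,3.5,3.5,3.5,3.5]}'
python3 -c "
from h import *
go([614,-170,130])"
```

```text
clock: 22.28
tcp_pos: [461.3, -127.5, 68.6]
eef_rot: [-0.39, -0.59, -0.39, 0.59]
contact_force: [-0.0, -0.4, -3.2]
opening: 43.0
100 [285.2 261.3]
(260, 240, 32, 37) [273.2 259.3]
(264, 219, 9, 11) [268.  223.5]
clock: 23.0
tcp_pos: [460.4, -127.5, 127.4]
eef_rot: [-0.389, -0.589, -0.39, 0.591]
contact_force: [-0.9, -0.1, -2.9]
opening: 43.2
tcp [ 460.4 -127.5  127.4] offset [-0.3  15.8  -2.11] yaw 0 q6 1.1
```

```bash
python3 -m inch '{"offset":[[0,1,-0.2],[0,3,-0.5],[0,5.5,-0.8],[0,8,-1.1],[0,10.5,-1.4],[0,13,-1.8],[0,15,-2.1],[0,15.8,-2.1]],"yaw":[0,0,0,0,0,0,0,0],"jaw":[3.5,3.5,3.5,3.5,3.5,3.5,3.5,3.5]}'
python3 -m inch '{"offset":[[0,0,0],[0.7,0,0],[1.5,0,0],[2.4,0,0],[3.2,0,0],[4,0,0],[4.6,0,0],[5,0,0]],"yaw":[0,0,0,0,0,0,0,0],"jaw":[3.5,3.5,3.5,3.5,3.5,3.5,3.5,3.5]}'
python3 -m inch '{"offset":[[0.1,0,0],[0.2,0,0],[0.3,0,0],[0.4,0,0],[0.5,0,0],[0.5,0,0],[0.5,0,0],[0.5,0,0]],"yaw":[0,0,0,0,0,0,0,0],"jaw":[3.5,3.5,3.5,3.5,3.5,3.5,3.5,3.5]}'
```

```text
clock: 23.67
tcp_pos: [618.1, -171.0, 126.9]
eef_rot: [-0.39, -0.59, -0.39, 0.59]
contact_force: [0.8, -0.5, -2.8]
opening: 43.1
clock: 24.33
tcp_pos: [614.3, -170.0, 77.5]
eef_rot: [-0.39, -0.589, -0.39, 0.59]
contact_force: [-1.0, 0.4, -1.8]
opening: 43.6
clock: 25.0
tcp_pos: [615.5, -170.2, 74.6]
eef_rot: [0.39, 0.59, 0.39, -0.589]
contact_force: [-0.8, 0.9, 2.3]
opening: 43.1
```

```bash
python3 -m inch '{"offset":[[0.1,0,0],[0.2,0,0],[0.3,0,0],[0.4,0,0],[0.4,0,0],[0.4,0,0],[0.4,0,0],[0.4,0,0]],"yaw":[0,0,0,0,0,0,0,0],"jaw":[3.5,3.5,3.5,3.5,3.5,3.5,3.5,3.5]}';python3 -c "
from h import *
b=snap('side');crop(b,230,130,160,140,4,'pics/r3.png')"
```

```text
clock: 25.67
tcp_pos: [617.2, -170.8, 74.6]
eef_rot: [0.392, 0.591, 0.388, -0.588]
contact_force: [-3.5, 2.1, 16.0]
opening: 43.0
```

View pics/r3.png

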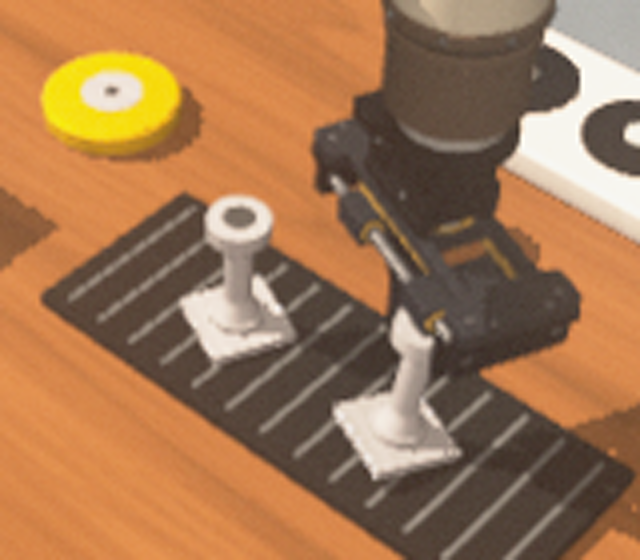

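It leans about 8° with the far edge up. I'll ease the press, move the hand back 1 cm to square it, then release gently.

```bash
python3 -m inch '{"offset":[[-0.1,-0.2,0],[-0.2,-0.5,0],[-0.2,-0.8,0],[-0.2,-1.1,0],[-0.2,-1.1,0],[-0.2,-1.1,0],[-0.2,-1.1,0],[-0.2,-1.1,0]],"yaw":[0,0,0,0,0,0,0,0],"jaw":[3.5,3.5,3.5,3.5,3.5,3.5,3.8,4.1]}'; python3 -m inch '{"offset":[[0,0,0],[0,0,0],[0,0,0],[0,0,0],[0,0,0],[0,0,0],[0,0,0],[0,0,0]],"yaw":[0,0,0,0,0,0,0,0],"jaw":[4.3,4.34,4.4,4.5,4.7,5,6,7]}'; python3 -m inch '{"offset":[[0,0,0],[-1,0,0],[-3,0,0],[-6,0,0],[-9,0,0],[-12,0,0],[-13,0,0],[-13,0,0]],"yaw":[0,0,0,0,0,0,0,0],"jaw":[7.5,8,8,8,8,8,8,8]}'
python3 -c "
from h import *
np.set_printoptions(precision=1,suppress=True)
b=snap('side');crop(b,60,110,320,160,2.5,'pics/r4.png');a=snap('top')
H=hsv(a);m=(H[:,:,0]>18)&(H[:,:,0]<35)&(H[:,:,1]>110)&(H[:,:,2]>150);k=np.zeros_like(m);k[205:255,105:150]=1
for c in blobs(m&k,3): print('yellow',cv2.minAreaRect(c),np.array(cv2.minAreaRect(c)[0]))
g=(H[:,:,0]>50)&(H[:,:,0]<85)&(H[:,:,1]>110);k[:]=0;k[205:255,150:200]=1
for c in blobs(g&k,10): q=cv2.minAreaRect(c)[0];print('green',q,onz('top',[q],66))
rd=((H[:,:,0]<6)|(H[:,:,0]>172))&(H[:,:,1]>120)&(H[:,:,2]>120);k[:]=0;k[225:255,105:135]=1
for c in blobs(rd&k,2): print('red',cv2.minAreaRect(c)[0])
dk=(H[:,:,2]<60);k[:]=0;k[205:255,105:150]=1
for c in blobs(dk&k,50): print('dark',cv2.minEnclosingCircle(c),cv2.boundingRect(c))
cv2.imwrite('pics/top_r4.png',a[:,:,::-1])
go([512,356,120])"
```

```text
clock: 26.38
tcp_pos: [605.2, -165.7, 71.9]
eef_rot: [0.39, 0.59, 0.39, -0.59]
contact_force: [0.6, 1.5, 3.6]
opening: 43.2
clock: 27.05
tcp_pos: [604.4, -166.0, 71.1]
eef_rot: [-0.39, -0.59, -0.39, 0.59]
contact_force: [0.1, 0.1, -0.4]
opening: 56.5
clock: 27.72
tcp_pos: [606.9, -166.2, 206.5]
eef_rot: [0.392, 0.592, 0.388, -0.587]
contact_force: [-0.2, 0.0, 0.2]
opening: 80.0
yellow ((129.79998779296875, 230.10000610351562), (5.375871658325195, 6.640782833099365), 18.43494987487793) [129.8 230.1]
green (171.0, 227.5) [[514.6 251.   66. ]]
dark ((125.38888549804688, 227.4629669189453), 12.863876342773438) (113, 217, 26, 23)
tcp [ 604.4 -165.6  201.5] offset [  8.2 -28.9 -44.4] yaw 0 q6 1.18
```

View pics/r4.png

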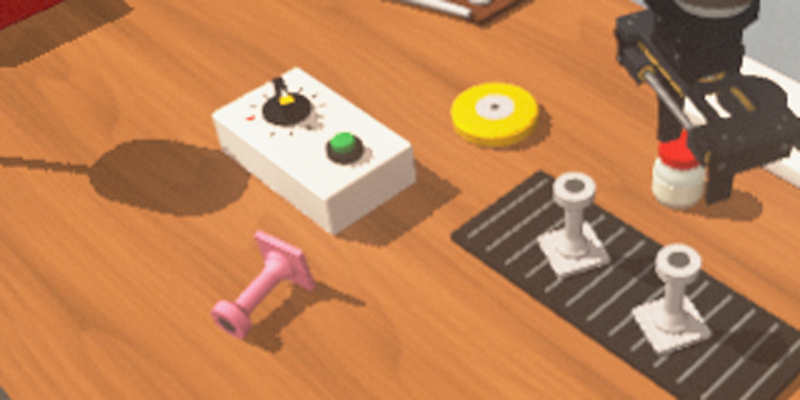

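Both sticks stand on the plate at crop (575,240) and (678,310). The dial shows its yellow pointer toward the camera, and the button is clear. Work out the dial angle numerically.

```bash
python3 -c "
from h import *
np.set_printoptions(precision=1,suppress=True)
a=cv2.imread('pics/top_r4.png')[:,:,::-1].copy();b=snap('side');HS=hsv(b)
Y=onz('top',[(129.8,230.1)],93)[0];print('yellow top z93',Y)
m=(HS[:,:,0]>18)&(HS[:,:,0]<35)&(HS[:,:,1]>110)&(HS[:,:,2]>150);k=np.zeros_like(m);k[130:175,150:200]=1
for c in blobs(m&k,3): q=cv2.minAreaRect(c)[0];print('yellow side',q,onz('side',[q],93))
g=(HS[:,:,0]>50)&(HS[:,:,0]<85)&(HS[:,:,1]>110);k[:]=0;k[150:190,180:215]=1
for c in blobs(g&k,5): q=cv2.minAreaRect(c)[0];print('green side',q,onz('side',[q],66))
D=np.array([512,357.5])
for n in(7,8,9):
    s=np.radians(120+30*n);u=np.array([-np.sin(s),-np.cos(s)])
    print(n,'pointer dir',u,'end20',proj('top',[[*(D+20*u),93]])[0],proj('side',[[*(D+20*u),93]])[0])
H=hsv(a);rd=((H[:,:,0]<9)|(H[:,:,0]>170))&(H[:,:,1]>90);k=np.zeros_like(rd);k[228:255,108:128]=1
ys,xs=np.where(rd&k);print('red px',xs.mean(),ys.mean(),len(xs));p=onz('top',[(xs.mean(),ys.mean())],60)[0];print(p,np.degrees(np.arctan2(-(p[0]-D[0]),-(p[1]-D[1]))))
print('red angle screen, pointer', np.degrees(np.arctan2(-(Y[0]-D[0]),-(Y[1]-D[1]))))
"
```

```text
yellow top z93 [505.8 339.7  93. ]
yellow side (174.35000610351562, 149.5500030517578) [[506.5 339.8  93. ]]
green side (196.50003051757812, 166.00003051757812) [[521.9 262.4  66. ]]
7 pointer dir [ 0.5 -0.9] end20 [129.9 223.2] [178.5 147.1]
8 pointer dir [ 0. -1.] end20 [130.9 227.4] [176.4 149. ]
9 pointer dir [-0.5 -0.9] end20 [129.5 231.7] [173.  150.2]
red px 117.5 243.83333333333334 12
[476.4 380.5  60. ] 122.7913839473934
red angle screen, pointer 19.166593065128993
```

The pointer fits 9 clicks: screen angle about 27° taking the axis at x≈515, against 121° for red. I need 2 clicks, so 210° counter-clockwise. From q6 ≈ -1.4 one grip can do that, so I yaw +97° on the way.

```bash
python3 -m inch '{"offset":[[0,-2,-3],[0,-4,-6],[0,-6,-9],[0,-8,-12],[0,-10,-15],[0,-12,-18],[0,-14,-21],[0,-14.5,-22.2]],"yaw":[6,12,18,24,30,36,42,48],"jaw":[6,6,6,6,6,6,6,6]}'
python3 -c "
from h import *
go([514,357.5,150],(.866,-.5));print(tcp()[2]['q'])"
```

```text
clock: 28.53
tcp_pos: [556.3, 98.5, 199.7]
eef_rot: [-0.116, -0.696, -0.116, 0.699]
contact_force: [-0.5, -0.5, -0.3]
opening: 60.1
tcp [556.3  98.5 199.7] offset [  4.97 -25.88  -4.37] yaw 48.8 q6 -0.13
[ 4.61280117e-01  2.83565916e-01 -1.35763802e-01 -1.12343445e-03
 -1.15513794e+00 -1.32374960e-01]
```

```bash
python3 -m inch '{"offset":[[0,-3.5,-0.6],[0,-7,-1.2],[0,-10.5,-1.8],[0,-14,-2.4],[0,-17.5,-3],[0,-21,-3.6],[0,-24,-4.1],[0,-25.9,-4.4]],"yaw":[6,12,18,24,30,36,42,48.8],"jaw":[6,6,6,6,6,6,6,6]}'
python3 -c "
from h import *
go([514,357.5,50],(.866,-.5));print(tcp()[2]['q'])"
```

```text
clock: 29.2
tcp_pos: [514.5, 356.8, 199.0]
eef_rot: [0.182, -0.682, 0.185, 0.684]
contact_force: [0.6, -0.3, -0.2]
opening: 60.1
tcp [514.5 356.8 199. ] offset [14.9  -0.09  0.06] yaw -0.1 q6 -1.39
[ 8.64062458e-01  3.88032865e-01  1.66446446e-02 -5.71643227e-04
 -1.20341487e+00 -1.38866569e+00]
```

```bash
python3 -m inch '{"offset":[[3,0,0],[6,0,0],[9,0,0],[11,0,0],[12.5,0,0],[13.5,0,0],[14.3,0,0],[14.6,0,0]],"yaw":[0,0,0,0,0,0,0,0],"jaw":[5,5,5,5,5,5,5,5]}'; python3 -m inch '{"offset":[[0,0,0],[0,0,0],[0,0,0],[0,0,0],[0,0,0],[0,0,0],[0,0,0],[0,0,0]],"yaw":[0,0,0,0,0,0,0,0],"jaw":[4,3,2.5,2,1.5,1,0.8,0.8]}'
```

```text
clock: 29.87
tcp_pos: [515.3, 353.7, 53.7]
eef_rot: [0.181, -0.683, 0.183, 0.684]
contact_force: [0.0, -0.3, 0.3]
opening: 50.3
clock: 30.53
tcp_pos: [512.6, 358.1, 56.6]
eef_rot: [0.184, -0.682, 0.181, 0.685]
contact_force: [-13.7, 9.2, 6.2]
opening: 14.1
```

```bash
python3 -m inch '{"offset":[[-0.1,0,0.1],[-0.2,0,0.2],[-0.3,0,0.3],[-0.4,0,0.3],[-0.4,0,0.3],[-0.4,0,0.3],[-0.4,0,0.3],[-0.4,0,0.3]],"yaw":[0,0,0,0,0,0,0,0],"jaw":[0.8,0.8,0.8,0.8,0.8,0.8,0.8,0.8]}'
```

```text
clock: 31.2
tcp_pos: [512.3, 358.1, 56.8]
eef_rot: [0.184, -0.682, 0.182, 0.684]
contact_force: [0.0, 7.0, -12.2]
opening: 13.7
```

```bash
python3 -m inch '{"offset":[[0.25,-0.1,0.1],[0.25,-0.1,0.1],[0.25,-0.1,0.1],[0.25,-0.1,0.1],[0.25,-0.1,0.1],[0.25,-0.1,0.1],[0.25,-0.1,0.1],[0.25,-0.1,0.1]],"yaw":[0,0,-5,-10,-15,-20,-25,-30],"jaw":[0.8,0.8,0.8,0.8,0.8,0.8,0.8,0.8]}'
```

```text
clock: 31.87
tcp_pos: [512.6, 358.3, 56.7]
eef_rot: [-0.001, -0.707, -0.003, 0.707]
contact_force: [-1.6, 4.5, -3.8]
opening: 13.7
```

```bash
for i in 1; do python3 -m inch '{"offset":[[0,0,0],[0,0,0],[0,0,0],[0,0,0],[0,0,0],[0,0,0],[0,0,0],[0,0,0]],"yaw":[-6,-12,-18,-24,-30,-36,-43,-50],"jaw":[0.8,0.8,0.8,0.8,0.8,0.8,0.8,0.8]}'; done; python3 -m inch '{"offset":[[0,0,0],[0,0,0],[0,0,0],[0,0,0],[0,0,0],[0,0,0],[0,0,0],[0,0,0]],"yaw":[-6,-12,-18,-24,-30,-36,-43,-50],"jaw":[0.8,0.8,0.8,0.8,0.8,0.8,0.8,0.8]}'; python3 -c "
from h import *
print(tcp()[1].as_matrix().round(2)[:,2], tcp()[2]['q'][5])"
```

```text
clock: 32.53
tcp_pos: [512.7, 358.3, 56.7]
eef_rot: [0.301, 0.64, 0.302, -0.639]
contact_force: [-1.8, 4.2, -3.8]
opening: 13.6
clock: 33.2
tcp_pos: [512.7, 358.3, 56.8]
eef_rot: [0.542, 0.453, 0.544, -0.452]
contact_force: [-0.9, 2.7, -3.2]
opening: 14.2
[ 0.18 -0.98 -0.  ] 0.8852125921260432
```

```bash
python3 -m inch '{"offset":[[0,0,0],[0,0,0],[0,0,0],[0,0,0],[0,0,0],[0,0,0],[0,0,0],[0,0,0]],"yaw":[-6,-12,-18,-24,-30,-36,-43,-50],"jaw":[0.8,0.8,0.8,0.8,0.8,0.8,0.8,0.8]}';  python3 -m inch '{"offset":[[0,0,0],[0,0,0],[0,0,0],[0,0,0],[0,0,0],[0,0,0],[0,0,0],[0,0,0]],"yaw":[-6,-12,-18,-24,-30,-30,-30,-30],"jaw":[0.8,0.8,0.8,0.8,0.8,0.8,0.8,0.8]}'; python3 -c "
from h import *
print(tcp()[1].as_matrix().round(2)[:,2], tcp()[2]['q'][5])"
```

```text
clock: 33.87
tcp_pos: [512.7, 358.6, 56.8]
eef_rot: [0.684, 0.181, 0.684, -0.179]
contact_force: [-2.7, 3.9, -5.2]
opening: 13.8
clock: 34.53
tcp_pos: [512.6, 358.7, 56.8]
eef_rot: [0.707, 0.0, 0.707, 0.002]
contact_force: [-3.1, 5.0, -4.4]
opening: 13.7
[ 1.  0. -0.] 2.2771825170878714
```

Jaws are exactly along x. Open, rise, move aside and check the pointer.

```bash
python3 -m inch '{"offset":[[0,0,0],[0,0,0],[0,0,0],[0,0,0],[0,0,0],[0,0,0],[0,0,0],[-1,0,0]],"yaw":[0,0,0,0,0,0,0,0],"jaw":[1.5,2,3,4,5,5,5,5]}'; python3 -m inch '{"offset":[[-3,0,0],[-6,0,0],[-9,0,0],[-12,0,0],[-14,0,0],[-14,0,0],[-14,0,0],[-14,0,0]],"yaw":[0,0,0,0,0,0,0,0],"jaw":[5,5,5,5,5,5,5,5]}'
python3 -c "
from h import *
print(tcp()[1].as_matrix().round(2));go([513.5,150,190])"
```

```text
clock: 35.2
tcp_pos: [511.9, 356.2, 65.4]
eef_rot: [0.706, -0.002, 0.708, -0.001]
contact_force: [-1.2, 0.2, -0.4]
opening: 47.5
clock: 35.87
tcp_pos: [512.5, 357.0, 206.8]
eef_rot: [0.707, -0.001, 0.707, 0.001]
contact_force: [0.1, -0.4, -0.4]
opening: 50.2
[[-0. -0.  1.]
 [-0.  1.  0.]
 [-1. -0. -0.]]
tcp [512.5 357.  206.8] offset [  1.69 -20.7    0.06] yaw 0 q6 2.28
```

```bash
python3 -m inch '{"offset":[[0,-3,0],[0,-6.5,0],[0,-10,0],[0,-13.5,0],[0,-17,0],[0,-20,0],[0,-23,0],[0,-25,0]],"yaw":[0,0,0,0,0,0,0,0],"jaw":[4,3,2,1,0,0,0,0]}'
python3 -c "
from h import *
np.set_printoptions(precision=1,suppress=True)
a=snap('top');b=snap('side');H=hsv(a);HS=hsv(b)
k=np.zeros(H.shape[:2],bool);k[205:255,100:150]=1
m=(H[:,:,0]>18)&(H[:,:,0]<35)&(H[:,:,1]>110)&(H[:,:,2]>150)
for c in blobs(m&k,3): print('yellow top',onz('top',[cv2.minAreaRect(c)[0]],93))
m=(HS[:,:,0]>18)&(HS[:,:,0]<35)&(HS[:,:,1]>110)&(HS[:,:,2]>150);k[:]=0;k[125:175,145:200]=1
for c in blobs(m&k,3): print('yellow side',onz('side',[cv2.minAreaRect(c)[0]],93))
A=cv2.resize(a[195:265,95:200],None,fx=4,fy=4,interpolation=cv2.INTER_CUBIC);B=cv2.resize(b[120:200,140:245],None,fx=4,fy=4,interpolation=cv2.INTER_CUBIC)
C=b[130:240,230:370];C=cv2.resize(C,(420,330))
cv2.imwrite('pics/end.png',np.hstack([np.vstack([A,B]),np.vstack([C,np.zeros((270,420,3),np.uint8)])])[:,:800,::-1])"
```

```text
clock: 36.53
tcp_pos: [512.2, 104.6, 205.8]
eef_rot: [0.706, -0.001, 0.708, -0.0]
contact_force: [0.5, 1.0, 0.4]
opening: 5.7
yellow side [[514.6 380.7  93. ]]
```

View pics/end.png

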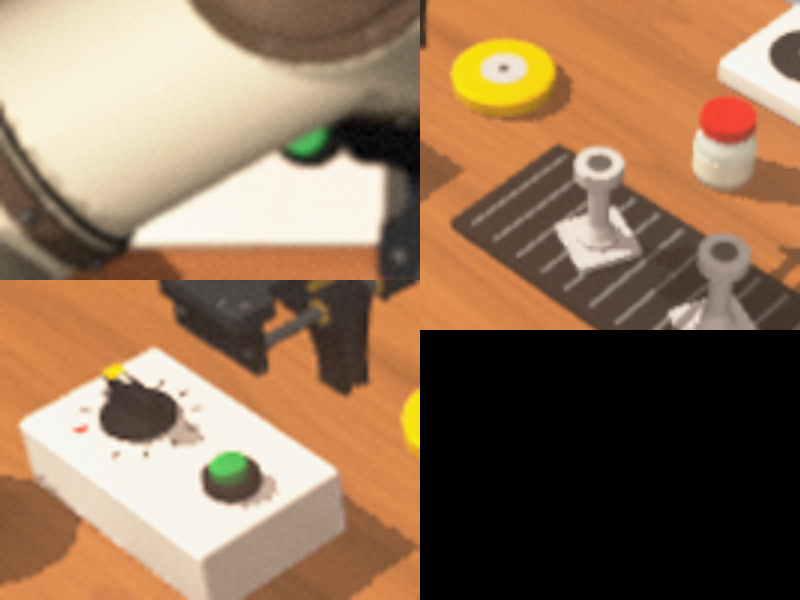

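The dial's yellow pointer now points to +y at side (514.6,380.7) against the axis (512.6,358.4), about 184° and so 2 clicks above red. Both sticks stand. Now press the button at about (513.5,250).

```bash
python3 -m inch '{"offset":[[0,3,0],[0,6,0],[0,9,0],[0,12,0],[0,14.5,0.1],[0,14.5,0.1],[0,14.5,0.1],[0,14.5,0.1]],"yaw":[0,0,0,0,0,0,0,0],"jaw":[0,0,0,0,0,0,0,0]}'; python3 -m inch '{"offset":[[3,0,0],[6,0,0],[9,0,0],[11.5,0,0],[13.5,0,0],[14.5,0,0],[15,0,0],[15,0,0]],"yaw":[0,0,0,0,0,0,0,0],"jaw":[0,0,0,0,0,0,0,0]}'
```

```text
clock: 37.3
tcp_pos: [513.7, 252.4, 206.1]
eef_rot: [0.706, -0.002, 0.708, 0.0]
contact_force: [0.4, 0.6, 0.1]
opening: 0.3
clock: 37.97
tcp_pos: [514.0, 251.3, 56.8]
eef_rot: [0.707, -0.001, 0.708, -0.0]
contact_force: [0.3, -2.1, 1.3]
opening: 0.3
```

```bash
python3 -m inch '{"offset":[[0.1,0,0],[0.2,0,0],[0.3,0,0],[0.4,0,0],[0.5,0,0],[0.6,0,0],[0.6,0,0],[0.6,0,0]],"yaw":[0,0,0,0,0,0,0,0],"jaw":[0,0,0,0,0,0,0,0]}'; python3 -m inch '{"offset":[[0.1,0,0],[0.2,0,0],[0.3,0,0],[0.4,0,0],[0.4,0,0],[0.4,0,0],[0.4,0,0],[0.4,0,0]],"yaw":[0,0,0,0,0,0,0,0],"jaw":[0,0,0,0,0,0,0,0]}'
```

```text
clock: 38.63
tcp_pos: [515.3, 252.8, 51.8]
eef_rot: [0.708, -0.001, 0.706, 0.001]
contact_force: [1.3, -2.0, 4.8]
opening: 0.7
clock: 39.3
tcp_pos: [515.4, 252.9, 51.2]
eef_rot: [0.708, -0.001, 0.706, 0.002]
contact_force: [-4.1, -2.8, 22.8]
opening: 0.5
```

The spring rise over about 6 mm and then the hard stop match the button fully down. Release, back off, and check.

```bash
python3 -m inch '{"offset":[[-0.5,0,0],[-1.5,0,0],[-3,0,0],[-6,0,0],[-9,0,0],[-12,0,0],[-15,0,0],[-15,0,0]],"yaw":[0,0,0,0,0,0,0,0],"jaw":[0,0,0,0,0,0,0,0]}'
python3 -c "
from h import *
np.set_printoptions(precision=1,suppress=True)
b=snap('side');HS=hsv(b);k=np.zeros(HS.shape[:2],bool);k[125:175,145:200]=1
m=(HS[:,:,0]>18)&(HS[:,:,0]<35)&(HS[:,:,1]>110)&(HS[:,:,2]>150)
for c in blobs(m&k,3): print('yellow side',onz('side',[cv2.minAreaRect(c)[0]],93))
g=(HS[:,:,0]>50)&(HS[:,:,0]<85)&(HS[:,:,1]>110);k[:]=0;k[150:190,180:215]=1
for c in blobs(g&k,5): print('green side',cv2.minAreaRect(c)[0],cv2.contourArea(c))
m=(HS[:,:,1]<60)&(HS[:,:,2]>105);k[:]=0;k[165:250,270:345]=1
for c in blobs(m&k,60): print('sticks',cv2.boundingRect(c))
old=cv2.imread('pics/end.png')[:330,420:][:,:,::-1];new=cv2.resize(b[130:240,230:370],(420,330))[:,:380]
print('diff on plate',np.abs(old.astype(int)-new)[120:,:].mean(), 'tilt check', [proj('side',[[x,y,12],[x,y,112]]).tolist() for x,y in((614,-20),(604,-166))])
print(tcp()[2]['contact_force'],tcp()[0])"
```

```text
clock: 39.97
tcp_pos: [516.8, 254.5, 203.4]
eef_rot: [0.71, 0.001, 0.704, 0.003]
contact_force: [0.6, 0.9, 1.0]
opening: 0.5
yellow side [[514.6 380.7  93. ]]
green side (196.50003051757812, 166.00001525878906) 39.0
sticks (303, 208, 42, 42)
sticks (270, 180, 34, 42)
sticks (321, 174, 21, 13)
diff on plate 10.907426900584795 tilt check [[[289.4649551608296, 210.7377147538528], [290.0146964828272, 184.25686057072463]], [[327.9587702986393, 240.5403985368123], [331.1140513670057, 214.20787087394586]]]
[ 0.1  0.4 -0.4] [515.2 253.8 200.2]
```

```bash
python3 -c "
from workcell import ctrl
ctrl.hand_in()"
```

```text
the job is handed in; nothing more can be done
```

I stood both silver candlesticks on the drying plate, turned the dial from about 9 clicks down to 2, pressed the start button and let go. The job was handed in at about 40 s on the robot's clock; no verdict is reported.

**Last checks:**
- **Candlesticks:** both stand upright on the plate in the side view.
- **Dial:** the pointer measured about 184° against 181° expected for 2 clicks.
- **Button:** I felt about 6 mm of spring travel and then a hard stop at 23 N. Afterwards the button measured in the same place as before the press.
- **Robot:** clear of everything and reading no contact force.
- **Bystanders:** the jar and buffing wheel looked undisturbed in the pictures. I never clearly identified the brown bar, but nothing was touched where it could have been.

**What disagreed or went wrong:**
- **Reported height:** the fingertips really sat about 33 mm higher than the arm reported. My first grasp missed because of this, and I corrected for it afterwards.
- **Second candlestick:** it was knocked aside mid-run, so I measured it again. It leaned about 8° when set down, and I squared it before letting go.
- **Picture comparison:** a rough before/after comparison of the plate showed a difference of 11 grey levels. The candlestick outlines were still upright, so I put it down to the arm's shadow, but did not confirm that.

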